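Pack relay modules in a carrier, push the end stop snug and latch it

ROBOT

A 6-joint arm with a two-finger parallel gripper is mounted at the origin on a cart in front of the work surface, level with it; the furniture and walls round the work are solid. World frame = base frame: x ahead of the robot, y to its left, z up, the work surface at z = 0. Lengths are in m, angles in degrees, forces in N, time in s.
With the tool pointing down it reaches from about 0.375 to 0.9 m from the base axis. Payload 3.1 kg.
Tool frame: the origin (TCP) lies at the very end of the fingers, on their centre line; the grasp point (between the pads) lies 19 mm behind it; z points along the fingers, y is the line along which they close (so a half turn about z gives the same grasp; the last joint's range is limited). The gripper opens to 87 mm and grips with 3 to 60 N. Pads are 19 mm wide; open, the fingers measure 117 mm over their backs; the gripper's body (75 mm by 190 mm) begins 51 mm behind the grasp point.
Start: joints at [-75.487, 30.224, 82.088, -0, 67.689, -10.227], TCP at [0.262, -0.568, 0.223] pointing down, gripper open.
Joint ranges: [-176.69, 176.69], [-43.24, 126.21], [12.49, 139.97], [-82, 262], [0, 151.66], [-163.58, 163.58]. Speed limits (degrees/s): [159.86, 159.86, 180, 180, 180, 180].

INTERFACE

Orientations are given as a 3x3 rotation matrix whose columns are the frame's x, y, z axes.
In Python, from rig import * gives the robot as it stands.
- The arm moves only by the tool jog_arm, never from a script. Its arguments are lists of equal length, an entry for each row: "delta_pos": the shift along the world's x, y, z in cm, a list of three; "turn": the turn about the world's z in degrees; "grip": the closure, from 0 (fully open) to 1 (shut). In form: {"delta_pos": [[x, y, z], ...], "turn": [turn, ...], "grip": [grip, ...]}. A call has 1 to 12 rows; each row is the pose to reach, as a shift and turn from the pose commanded when the call began; what a row does not reach only later rows make up. A row lasts 1/8 s, in which the tool goes at most 62.5 mm and 10.7 degrees, less where a joint would pass 70% of its speed; a pose out of reach is approached as far as the arm can. A call with a gripper value outside its range is refused whole. The fingers move at their own pace and stop on an object; the grip force is fixed at half the most. Time passes only in rows, so rows that repeat a pose let the fingers close. It gives the time, the measured TCP pose, the force, the opening and the grip force at its end, in the units of the state.
- read_state(): the state, without advancing time (a new reading comes with each control period).
- capture(name): name is "side" or "top"; returns a dict with "color" (480x640x3 uint8, blue, green, red), "fovy" (degrees; the focal length in pixels is half the picture's height over the tangent of half this angle, whatever the lens; pixels are square), "cx", "cy" (the principal point, pixels), "camera_from_world" (4x4, takes a point from world to camera coordinates). Camera axes: x right, y up, looking along -z (the intrinsics and any distortion apply to the point x, -y, -z); pixel columns grow to the right and rows downward; lengths in m; the calibration is good to about 2 mm. A picture is of the moment at which its call begins. There is no depth.
- hand_in(): hands the job in; it is judged then, once.
The state is a dict: "time_s": time; "joint_positions": joint angles; "qvel": joint speeds; "tau": joint torques, N m; "position": TCP position; "tcp_rot": TCP orientation; "force": force on the tool from outside, world axes, zero at the start; "moment": the same for the moment, N m; "opening": opening from 0.0 (shut) to 1.0 (fully open); "grasp_force": force on a finger pad.
Only numpy, scipy, OpenCV 4.12 (cv2) and the standard library are available. Lean on these libraries where they do the work, as an engineer would, in place of code of your own. Each camera call takes 0.05 s, during which the arm holds its last target. There are 200 camera calls.

TASK

Stand all the grey relay modules that are there upright, side by side, in the channel of the aluminium carrier, and push the sliding end stop up until the row sits snug against the fixed end wall with no gaps. Only then pull the latch's loop over the keeper hook opposite it so that its cross bar drops in behind the hook's lip, and after that throw the lever over past its toggle point until it lies flat and the loop is tight. Leave the tape measure, the tape roll and the torch where they are.

Things in the scene. Friction and masses are not known exactly. Their poses are not given: they have to be found in the camera images.
- carrier: Fixed aluminium carrier. Origin on the bench under the channel's centre line; x crosses the channel (away from the robot at yaw 0), y runs along it, z up. Deck 8 mm thick (x -100..65, y -170..145 mm). Channel 68 mm wide inside (x -34..34), its two flared side walls 29 mm above the bench, 90 mm over all. Modules are packed from the end wall towards +y.
- wall_face (a point): Centre of the fixed end wall's inner face (carrier y = -155 mm; axes as the carrier's), 68 mm above the bench. The wall is 78 mm wide and its top is 80 mm above the bench.
- stop_face (a point): Centre of the sliding end stop's flat face that meets the modules (axes as the carrier's), 68 mm above the bench. Its face plate is 64 mm wide (x), 10 mm thick (from the face to +y), top 86 mm above the bench; it can be pinched across the 64 mm and slid. A lower block behind it (top 35 mm above the bench) carries the latch, 72 mm behind the face.
- end_stop (a joint): Slide of the end stop along the carrier's y (m): the free length between the end wall's face and the stop's face, 0 to 0.195. About 6 N of friction; it stays where it is left. n modules packed snug give 0.036 n. Draw it back first if it leaves too little room.
- lever (a joint): Hinge of the latch lever (rad), axis along the carrier's y: 0 = thrown, flat, pointing to the carrier's +x; pi/2 = upright; 2.36 (limit) = leaning to -x, the keepers. A weak torsion spring (0.07 N m/rad) stands it up at about 1.0 when let go. The loop's pin is on it, 20 mm from the hinge, 0.42 rad below the lever's line when thrown. With the loop hooked: slack down to about 1.1 rad, toggle point 0.42 rad.
- lever_hinge (a point): Point on the lever's hinge axis, mid-width, 49 mm above the bench at carrier x = 0. It moves with the end stop and has the carrier's axes.
- lever_tip (a point): On the lever's centre line, 78 mm from its hinge. The black rubber grip, 16 mm wide and 13 mm thick, reaches from 26 to 86 mm from the hinge.
- loop (a joint): Hinge of the loop on the lever's pin (rad): 0 = folded along the lever (limit), growing as the loop swings away from it, over to the keepers. Elevation of the loop above the carrier's -x = pi - lever - loop. It swings freely by its weight; at the start it leans back on the lever, pointing up. Pulling the loop to -x swings the lever open with it.
- loop_bar (a point): Centre of the loop's steel cross bar, 6 mm thick, between two 5 mm side rods (21 mm free between them, 31 mm over all), 83 mm from the pin on the lever. This bar goes behind the keeper's lip.
- loop_tab (a point): Centre of the black finger tab on the loop's end, 28 x 26 x 12 mm (12 mm along the carrier's y: grasp it across that). It is 24 mm farther out than the bar and, with the loop level towards the keepers, 18 mm higher than it. The tab can turn between the fingers.
- loop_spring (a joint): Stretch of the loop along its length (m): 0 when slack, 9000 N/m, about 0.003 when properly latched.
- keeper_1 (a point): Seat of keeper hook 1 of 4, counted from the end wall, 36 mm apart: centre of the latched bar, 49 mm above the bench. It faces the latch when 1 module is packed snug. Hooks are 8 mm wide (y). Post on the +x side of the seat; lip above it 56 to 60 mm over the bench, reaching 3 mm to -x of the seat; ledge under it, 46 mm over the bench, reaching 26 mm to -x. The bar must come down 8 mm or more to -x of the seat.
- keeper_2 (a point): Seat of keeper hook 2 of 4, counted from the end wall, 36 mm apart: centre of the latched bar, 49 mm above the bench. It faces the latch when 2 modules are packed snug. Shape as keeper_1.
- keeper_3 (a point): Seat of keeper hook 3 of 4, counted from the end wall, 36 mm apart: centre of the latched bar, 49 mm above the bench. It faces the latch when 3 modules are packed snug. Shape as keeper_1.
- keeper_4 (a point): Seat of keeper hook 4 of 4, counted from the end wall, 36 mm apart: centre of the latched bar, 49 mm above the bench. It faces the latch when 4 modules are packed snug. Shape as keeper_1.
- module_a_centre (a point): Centre (half-way up) of a loose relay module, a light grey block 60 mm (its x) x 36 mm (its y) x 64 mm high with a metal foot, 0.22 kg, standing on the bench; all are alike, either way round is right. Three or four are there. In the channel its 60 mm lies across the channel, its centre 40 mm above the bench. Grasp it near the top across the 60 mm, fingers above the side walls.
- module_b_centre (a point): Centre (half-way up) of a loose relay module, a light grey block 60 mm (its x) x 36 mm (its y) x 64 mm high with a metal foot, 0.22 kg, standing on the bench; all are alike, either way round is right. Three or four are there. In the channel its 60 mm lies across the channel, its centre 40 mm above the bench. Grasp it near the top across the 60 mm, fingers above the side walls.
- module_c_centre (a point): Centre (half-way up) of a loose relay module, a light grey block 60 mm (its x) x 36 mm (its y) x 64 mm high with a metal foot, 0.22 kg, standing on the bench; all are alike, either way round is right. Three or four are there. In the channel its 60 mm lies across the channel, its centre 40 mm above the bench. Grasp it near the top across the 60 mm, fingers above the side walls.
- module_d_centre (a point): Centre (half-way up) of a loose relay module, a light grey block 60 mm (its x) x 36 mm (its y) x 64 mm high with a metal foot, 0.22 kg, standing on the bench; all are alike, either way round is right. Three or four are there. In the channel its 60 mm lies across the channel, its centre 40 mm above the bench. Grasp it near the top across the 60 mm, fingers above the side walls.
- tape_measure: Tape measure 65 x 81 x 37 mm lying on the bench; a bystander. Origin under its centre.
- tape_black: Roll of black tape, 68 mm across, 19 mm high; a bystander. Origin under its centre.
- torch: Pocket torch, 113 mm long, 34 mm thick; a bystander. Origin under its centre.

How it is judged:
By the outcome, as a careful person would: the job done as asked, in the order asked, and still so for the second after the job is handed in, with the robot touching nothing.
Of module_a, module_b, module_c, module_d only 3 to 4 are there at a start; the rules pass over those that are not, and their reading is None.
At some moment in a run one of module_a, module_b, module_c, module_d may be knocked a few centimetres aside while the robot is not near it.
It also fails if it takes over 192 s, if anything falls off the work surface, if the arm or the gripper's body presses on something with over 40 N, if the wrist force passes 120 N, or if a joint passes its speed limit or range.

## Working session

There is one attempt and no reset: what is moved stays moved. The work goes in short steps, Python scripts to look and compute and a tool call to move; the robot and the scene stay as the last step left them, time stands still between calls to the robot, and variables do not carry over. Pictures are saved under pics/ and viewed, at most 14 in all, crops included, and the job is handed in when it is done.

Besides the shell and the picture viewer there is one more tool, called after ">>>" as name(argument=value, ...) on one line, values as JSON. jog_arm: Moves the arm, as the interface text tells. Its arguments: {"type":"object","properties":{"delta_pos":{"type":"array"},"turn":{"type":"array"},"grip":{"type":"array"}},"required":["delta_pos","turn","grip"]}

```bash
mkdir -p pics; ls
cat > h.py <<'E'
from rig import *
import numpy as np, cv2
def ray(c,u,v):
    f=240/np.tan(np.radians(c["fovy"])/2); M=np.array(c["camera_from_world"])
    d=np.array([(u-c["cx"])/f,-(v-c["cy"])/f,-1.]); R=M[:3,:3]
    return -R.T@M[:3,3], R.T@d
def onz(c,u,v,z):
    o,d=ray(c,u,v); return o+d*(z-o[2])/d[2]
def proj(c,p):
    f=240/np.tan(np.radians(c["fovy"])/2); M=np.array(c["camera_from_world"])
    q=M[:3,:3]@np.array(p)+M[:3,3]; return np.array([c["cx"]-f*q[0]/q[2],c["cy"]+f*q[1]/q[2]])
def tri(c1,p1,c2,p2):
    o1,d1=ray(c1,*p1);o2,d2=ray(c2,*p2)
    s=np.linalg.lstsq(np.c_[d1,-d2],o2-o1,rcond=None)[0]
    a=o1+s[0]*d1;b=o2+s[1]*d2
    return (a+b)/2,np.linalg.norm(a-b)
E
python3 - <<'E'
from h import *
for n in("top","side"):
    c=capture(n); cv2.imwrite(f"pics/{n}0.png",c["color"]); print(n,[k for k in c],c["fovy"],c["cx"],c["cy"],np.round(c["camera_from_world"],3).tolist())
print(read_state())
E
```

```text
pics
top ['color', 'fovy', 'cx', 'cy', 'camera_from_world'] 54.98944688183799 326.4767387946783 233.92254395226692 [[-0.02, -0.999, -0.024, 0.061], [0.996, -0.022, 0.085, -0.558], [-0.085, -0.023, 0.996, -1.251], [0.0, 0.0, 0.0, 1.0]]
side ['color', 'fovy', 'cx', 'cy', 'camera_from_world'] 51.36947701982312 323.5750942281796 234.90500317180584 [[-0.814, -0.58, -0.011, 0.455], [0.265, -0.388, 0.882, -0.181], [-0.516, 0.716, 0.47, -0.909], [0.0, 0.0, 0.0, 1.0]]
{'time_s': 0.1, 'joint_positions': array([-7.54888919e+01,  3.02723981e+01,  8.21495248e+01, -9.42830749e-04,
        6.76898776e+01, -1.02261369e+01]), 'qvel': array([-0.02304099, -0.06410687, -0.16028169,  0.00227585, -0.00632569,
       -0.06934444]), 'tau': array([-3.00750912e-05, -4.40985167e+01, -1.77151895e+01,  6.34478847e-02,
        5.34001691e-02, -4.44109151e-05]), 'position': array([ 0.26140044, -0.56697723,  0.22168014]), 'tcp_rot': array([[ 9.08233815e-01,  4.18462763e-01, -5.03667224e-04],
       [ 4.18462935e-01, -9.08231919e-01,  1.88522342e-03],
       [ 3.31449150e-04, -1.92298972e-03, -9.99998096e-01]]), 'force': array([0.62007655, 0.30876635, 0.55504152]), 'moment': array([ 0.01476591,  0.02035076, -0.0006482 ]), 'grasp_force': 0.0, 'opening': 0.9947091260837068}
```

View pics/top0.png

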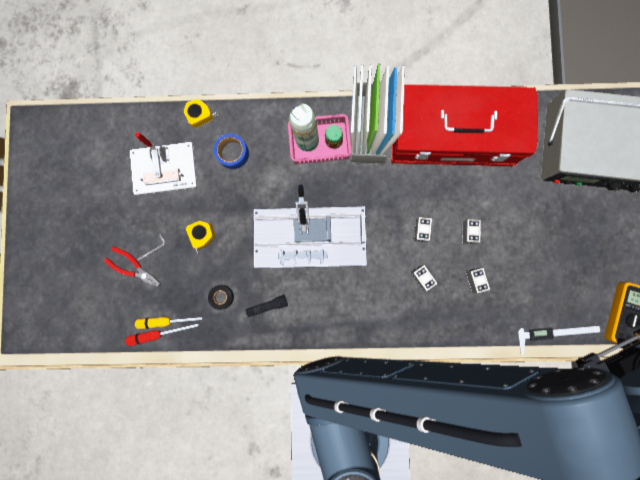

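View pics/side0.png

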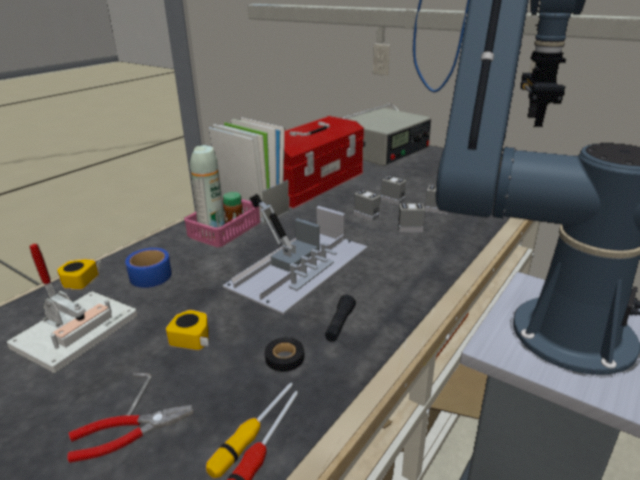

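The top view shows four modules, at about (425,229), (473,231), (425,278) and (479,280). The carrier deck spans u 253–367, v 207–268, with the stop face near u≈330 and the keepers at v≈256. In the side view the loop and lever stand upright at about (270,215). I'll zoom in to measure.

Run:
```python
from h import *
c=capture("top"); s=capture("side")
im=c["color"]; cv2.imwrite("pics/t1.png",cv2.resize(im[190:300,240:500],None,fx=3,fy=3,interpolation=cv2.INTER_CUBIC))
cv2.imwrite("pics/s1.png",cv2.resize(s["color"][165:315,215:455],None,fx=3.2,fy=3.2,interpolation=cv2.INTER_CUBIC))
g=im.max(axis=2)
hsv=cv2.cvtColor(im,cv2.COLOR_BGR2HSV)
m=((hsv[...,2]>120)&(hsv[...,1]<60)).astype(np.uint8)
m[:195]=0;m[310:]=0;m[:,:240]=0;m[:,500:]=0
m=cv2.morphologyEx(m,cv2.MORPH_CLOSE,np.ones((5,5)))
for k in cv2.findContours(m,0,2)[0]:
    if cv2.contourArea(k)<80: continue
    r=cv2.minAreaRect(k); b=cv2.boxPoints(r); z=0.064 if cv2.contourArea(k)<1500 else .008
    P=np.array([onz(c,*p,z)[:2] for p in b]); 
    e=[P[1]-P[0],P[2]-P[1]]; 
    print(np.round(r[0],1),"c",P.mean(0).round(4),"L",[round(float(np.linalg.norm(x)),4) for x in e],"ang",[round(float(np.degrees(np.arctan2(x[1],x[0]))),1) for x in e])
```

```text
[293.5 283.8] c [0.4251 0.1384] L [0.0724, 0.021] ang [-84.5, -174.2]
[362.1 295. ] c [ 0.3921 -0.0429] L [0.0429, 0.1214] ang [-38.3, -128.0]
[400.6 273. ] c [ 0.4478 -0.1463] L [0.0287, 0.0379] ang [-80.9, -171.7]
[422.7 279.2] c [ 0.4303 -0.2038] L [0.0627, 0.0623] ang [-57.7, -148.3]
[477.6 276.4] c [ 0.435  -0.3483] L [0.0564, 0.0848] ang [-77.2, -168.8]
[476.5 229.4] c [ 0.5595 -0.3513] L [0.1042, 0.0836] ang [-70.0, -161.8]
[420.8 225.4] c [ 0.5736 -0.2042] L [0.1324, 0.0988] ang [-5.3, -94.8]
[317.4 234.1] c [0.5618 0.0755] L [0.3948, 0.2112] ang [-89.4, -179.9]
```

View pics/t1.png

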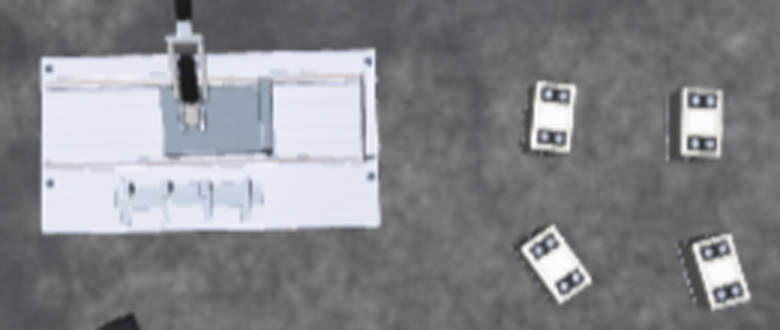

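View pics/s1.png

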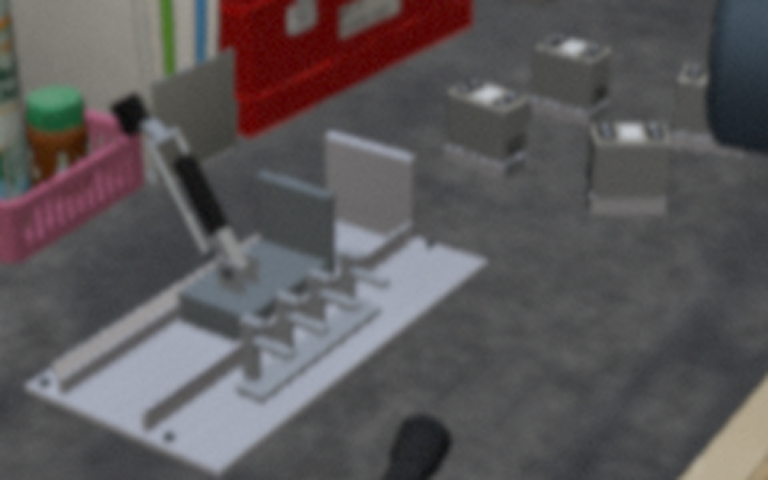

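The top crop shows the deck corners at crop (42,57), (376,48), (380,226) and (40,233). The stop face is at crop u≈272, the keepers are at u≈127, 170, 210 and 250, and the four module tops are clear. The side crop shows the lever upright with the loop leaning on it; the tab is at the upper left, crop (128,113).

```bash
cat >> h.py <<'E'
def mods(c,zt=.064,box=(195,310,380,500),thr=150):
    im=c["color"]; m=(im.min(axis=2)>thr).astype(np.uint8)
    r0,r1,c0,c1=box; mm=np.zeros_like(m); mm[r0:r1,c0:c1]=m[r0:r1,c0:c1]
    mm=cv2.morphologyEx(mm,cv2.MORPH_CLOSE,np.ones((7,7)))
    out=[]
    for k in cv2.findContours(mm,0,2)[0]:
        if not 120<cv2.contourArea(k)<900: continue
        M=cv2.moments(k); b=cv2.boxPoints(cv2.minAreaRect(k))
        P=np.array([onz(c,*p,zt)[:2] for p in b]); e=[P[1]-P[0],P[2]-P[1]]
        L=[np.linalg.norm(x) for x in e]; l=e[int(np.argmax(L))]
        a=(np.degrees(np.arctan2(l[1],l[0]))+90)%180-90
        ce=onz(c,M['m10']/M['m00'],M['m01']/M['m00'],zt)[:2]
        out.append((ce.round(4),P.mean(0).round(4),np.sort(L).round(4),round(float(a),1)))
    return out
E
python3 - <<'E'
from h import *
c=capture("top")
for t in(130,160): 
    for r in mods(c,thr=t): print(t,*r)
z=lambda U,V,h:onz(c,240+(U+.5)/3-.5,190+(V+.5)/3-.5,h)
W=np.array([z(U,V,.008)[:2] for U,V in[(42,57),(376,48),(380,226),(40,233)]])
C=np.array([[65,145],[65,-170],[-100,-170],[-100,145]])/1e3
wm,cm=W.mean(0),C.mean(0)
U,S,Vt=np.linalg.svd((C-cm).T@(W-wm)); R=(U@Vt).T
o=wm-R@cm; print("yaw",np.degrees(np.arctan2(R[1,0],R[0,0])),"o",o,"res",((C@R.T+o)-W).round(4).tolist())
f=lambda p:(R.T@(np.array(p)[:2]-o)).round(4)
print("stop top face edge",f(z(272,80,.086)),f(z(272,154,.086)))
print("wall top", f(z(362,76,.08)),f(z(362,157,.08)),f(z(374,157,.08)))
print("keepers",[f(z(u,v,.058)) for u,v in[(127,188),(170,188),(210,188),(248,188)]])
print("hinge",f(z(192,125,.049)))
s=capture("side")
for x,y,h in((0,-.155,.08),(.039,-.155,.08),(-.039,-.155,.08)):
    w=R@[x,y]+o; print(proj(s,[*w,h]), ((np.array(proj(s,[*w,h]))-[215,165])*3.2).round())
# tab triang
print("grip end")
E
```

```text
130 [ 0.4242 -0.3517] [ 0.4231 -0.3482] [0.0499 0.0615] 12.7
130 [ 0.4339 -0.2105] [ 0.434  -0.2107] [0.0374 0.061 ] 33.6
130 [ 0.5551 -0.3411] [ 0.5552 -0.3446] [0.0635 0.0641] -2.8
130 [ 0.5652 -0.2132] [ 0.5649 -0.2135] [0.0382 0.0613] -7.3
160 [ 0.4248 -0.3541] [ 0.4246 -0.354 ] [0.0352 0.0606] 14.3
160 [ 0.4341 -0.2104] [ 0.4341 -0.2104] [0.0359 0.0598] 33.6
160 [ 0.5572 -0.3431] [ 0.5566 -0.3433] [0.0344 0.0614] -2.8
160 [ 0.5648 -0.2124] [ 0.5648 -0.2122] [0.0352 0.0601] -7.8
yaw -0.07393468265648324 o [0.57223665 0.1099365 ] res [[0.0003, 0.0013], [-0.0012, 0.0004], [0.0003, -0.0002], [0.0006, -0.0015]]
stop top face edge [ 0.0285 -0.0735] [-0.0368 -0.0722]
wall top [ 0.031 -0.153] [-0.0406 -0.1511] [-0.0409 -0.1617]
keepers [array([-0.0627,  0.0588]), array([-0.0634,  0.0202]), array([-0.0642, -0.0157]), array([-0.0649, -0.0497])]
hinge [-0.0064  0.0002]
[329.58241752 210.42077824] [367. 145.]
[316.49752404 206.58347041] [325. 133.]
[343.11511131 214.38940909] [410. 158.]
grip end
```

>>> jog_arm(delta_pos=[[30.9,61,-2],[30.9,61,-2],[30.9,61,-2],[30.9,61,-2],[30.9,61,-2],[30.9,61,-2],[30.9,61,-2],[30.9,61,-2],[30.9,61,-2],[30.9,61,-2],[30.9,61,-2],[30.9,61,-2]], turn=[65,65,65,65,65,65,65,65,65,65,65,65], grip=[0.05,0.05,0.05,0.05,0.05,0.05,0.05,0.05,0.05,0.05,0.05,0.05])

```text
time_s: 1.8
position: [0.5719, 0.0462, 0.2024]
tcp_rot: [[-0.001, 1.0, 0.001], [1.0, 0.001, 0.001], [0.001, 0.001, -1.0]]
force: [-0.0, -0.5, 0.1]
opening: 0.947
grasp_force: 0.0
```

Run:
```python
from h import *
c=capture("top"); s=capture("side"); print(read_state()['position'])
cv2.imwrite("pics/s2.png",cv2.resize(s["color"][150:310,215:375],None,fx=3.6,fy=3.6,interpolation=cv2.INTER_CUBIC))
# sub-pixel deck edges from the top view, before/after arm: use edges not hidden
im=c["color"].min(axis=2).astype(float)
def cross(line): # first rise through 150
    i=np.argmax(line>140); 
    return i-1+(140-line[i-1])/(line[i]-line[i-1])
L=[];B=[]
for v in range(215,262,4): L.append((245+cross(im[v,245:270]),v))
for u in [258,262,266,270,274,278,282,286]: B.append((u,275-cross(im[250:276,u][::-1])))
L=np.array(L);B=np.array(B)
wl=np.array([onz(c,*p,.004) for p in L])[:,:2];wb=np.array([onz(c,*p,.004) for p in B])[:,:2]
print("left edge",np.polyfit(wl[:,0],wl[:,1],1),wl.mean(0));print("bottom",np.polyfit(wb[:,1],wb[:,0],1),wb.mean(0), np.ptp(B[:,1]))
```

```text
[0.57024752 0.04286026 0.202274  ]
left edge [-0.0013684   0.25724091] [0.55729002 0.25647831]
bottom [0.26773649 0.41042639] [0.46503758 0.20397365] 9.149450549450535
```

View pics/s2.png

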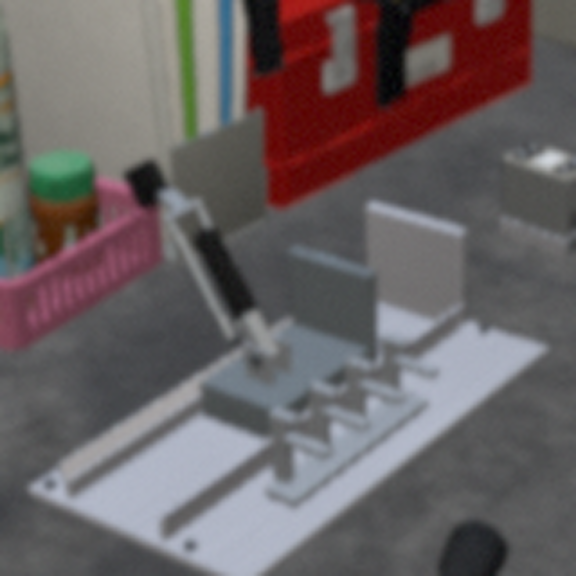

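The side crop shows the stop plate upright and clear, with its top edge from (290,246) to (376,270), and the loop leaning on the lever. The gripper is above the plate, so I'll descend and pinch.

>>> jog_arm(delta_pos=[[0,0,-5],[0,0,-10],[0,0,-13.9],[0,0,-13.9],[0,0,-13.9],[0,0,-13.9],[0,0,-13.9],[0,0,-13.9],[0,0,-13.9],[0,0,-13.9],[0,0,-13.9]], turn=[0,0,0,0,0,0,0,0,0,0,0], grip=[0.05,0.05,0.05,0.05,0.5,0.5,0.5,0.5,0.5,0.5,0.5])

```text
time_s: 3.28
position: [0.5719, 0.0421, 0.0654]
tcp_rot: [[0.004, 1.0, 0.003], [1.0, -0.004, -0.001], [-0.001, 0.003, -1.0]]
force: [-0.9, -1.3, 7.0]
opening: 0.736
grasp_force: 30.0
```

>>> jog_arm(delta_pos=[[0,1.5,0.1],[0,3.5,0.1],[0,5.5,0.1],[0,7.5,0.1],[0,9.5,0.1],[0,10.8,0.1],[0,10.8,0.1],[0,10.8,0.1],[0,10.8,0.1]], turn=[0,0,0,0,0,0,0,0,0], grip=[0.5,0.5,0.5,0.5,0.5,0.5,0.5,0.5,0.5])

```text
time_s: 4.4
position: [0.5717, 0.1501, 0.0654]
tcp_rot: [[0.004, 1.0, 0.003], [1.0, -0.004, -0.0], [-0.0, 0.003, -1.0]]
force: [0.9, -2.6, 5.1]
opening: 0.73
grasp_force: 30.0
```

Run:
```python
from h import *
c=capture("top"); s=capture("side"); st=read_state(); print(st['position'],st['force'])
cv2.imwrite("pics/s3.png",cv2.resize(s["color"][150:310,215:375],None,fx=3.6,fy=3.6,interpolation=cv2.INTER_CUBIC))
for r in mods(c,thr=160): print(*r)
```

```text
[0.57169767 0.15014443 0.06542802] [ 0.80286971 -2.91477568  5.84024929]
[ 0.4249 -0.354 ] [ 0.4248 -0.3539] [0.035  0.0601] 14.6
[ 0.4342 -0.2104] [ 0.4341 -0.2104] [0.0359 0.0598] 33.6
[ 0.5571 -0.3431] [ 0.5566 -0.3433] [0.0344 0.0614] -2.8
[ 0.5647 -0.2124] [ 0.5648 -0.2124] [0.0349 0.0601] -7.8
```

View pics/s3.png

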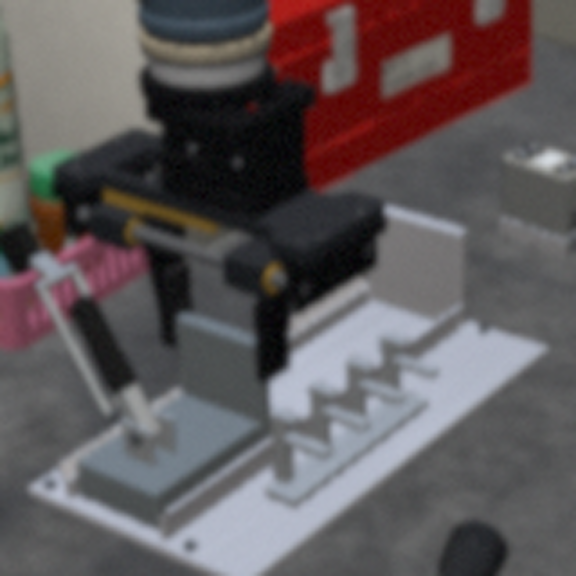

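The stop is drawn back to about 0.189 and the channel is clear. Next is module 1 at (0.565, -0.212).

>>> jog_arm(delta_pos=[[0,0,0],[0,0,0],[0,0,5],[0,0,9],[-0.3,-6,9],[-0.6,-12,9],[-0.6,-18,9],[-0.6,-24,9],[-0.6,-30,9],[-0.6,-36.2,9],[-0.6,-36.2,9],[-0.6,-36.2,9]], turn=[0,0,0,0,-8,-8,-8,-8,-8,-8,-8,-8], grip=[0.05,0.05,0.05,0.05,0.05,0.05,0.05,0.05,0.05,0.05,0.05,0.05])

```text
time_s: 6.0
position: [0.5636, -0.2107, 0.1537]
tcp_rot: [[0.145, 0.99, -0.002], [0.99, -0.145, 0.002], [0.002, -0.002, -1.0]]
force: [0.8, 0.1, -0.7]
opening: 0.951
grasp_force: 0.0
```

Run:
```python
from h import *
s=capture("side"); st=read_state(); print(st['position'],st['tcp_rot'][:,1],st['force'])
```

```text
[ 0.56376675 -0.20996815  0.15387065] [ 0.98971007 -0.14306885 -0.00229928] [0.55657736 0.30622946 0.43322699]
```

>>> jog_arm(delta_pos=[[0,-0.2,-5],[0,-0.2,-9],[0,-0.2,-11.8],[0,-0.2,-11.8],[0,-0.2,-11.8],[0,-0.2,-11.8],[0,-0.2,-11.8],[0,-0.2,-11.8],[0,-0.2,-6],[0,-0.2,-1],[0,-0.2,-0.5],[0,-0.2,-0.5]], turn=[0,0,0,0,0,0,0,0,0,0,0,0], grip=[0.05,0.05,0.05,0.6,0.6,0.6,0.6,0.6,0.6,0.6,0.6,0.6])

```text
time_s: 7.55
position: [0.5637, -0.2132, 0.149]
tcp_rot: [[0.144, 0.99, -0.001], [0.99, -0.144, 0.001], [0.0, -0.001, -1.0]]
force: [0.4, 0.8, -3.8]
opening: 0.687
grasp_force: 29.9
```

>>> jog_arm(delta_pos=[[0.4,6,0],[0.8,12,0],[0.8,18,0],[0.8,19.2,0],[0.8,19.2,0],[0.8,19.2,0],[0.8,19.2,0],[0.8,19.2,-3],[0.8,19.2,-6],[0.8,19.2,-6]], turn=[8,8,8,8,8,8,8,8,8,8], grip=[0.6,0.6,0.6,0.6,0.6,0.6,0.6,0.6,0.6,0.6])

```text
time_s: 8.8
position: [0.5707, -0.0224, 0.0876]
tcp_rot: [[0.006, 1.0, -0.006], [1.0, -0.006, 0.001], [0.001, -0.006, -1.0]]
force: [-0.7, -0.5, -2.1]
opening: 0.687
grasp_force: 30.0
```

Run:
```python
from h import *
s=capture("side"); st=read_state(); print(st['position'],st['force'])
cv2.imwrite("pics/s4.png",cv2.resize(s["color"][150:310,235:395],None,fx=3.6,fy=3.6,interpolation=cv2.INTER_CUBIC))
c=capture("top")
for r in mods(c,thr=160): print(*r)
```

```text
[ 0.57204151 -0.02243247  0.08896204] [-0.01321113 -0.21991708 -2.95155248]
[ 0.4248 -0.3541] [ 0.4248 -0.354 ] [0.0348 0.0601] 14.6
[ 0.4342 -0.2105] [ 0.4342 -0.2105] [0.0356 0.0598] 33.6
[ 0.5566 -0.3432] [ 0.5579 -0.3434] [0.0344 0.0588] -2.6
```

View pics/s4.png

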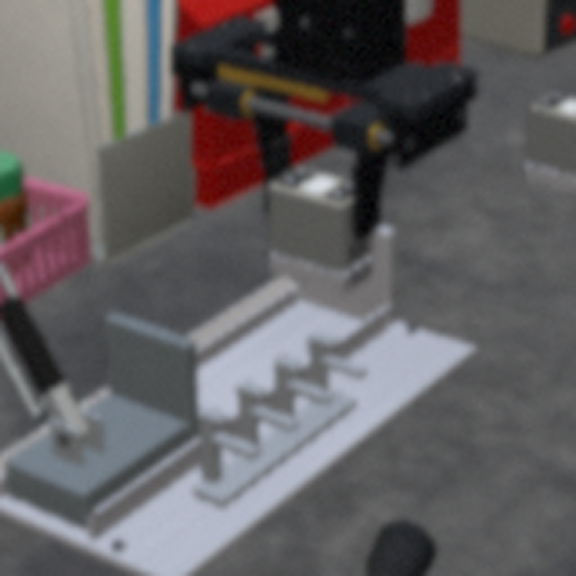

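The module hangs just clear of the end wall, so I'll lower it and press it gently against the wall.

>>> jog_arm(delta_pos=[[0,0,-2.2],[0,0,-3.8],[0,0,-4.4],[0,0,-4.5],[0,-0.3,-4.5],[0,-0.5,-4.5],[0,-0.5,-4.5]], turn=[0,0,0,0,0,0,0], grip=[0.6,0.6,0.6,0.6,0.6,0.6,0.6])

```text
time_s: 9.78
position: [0.573, -0.0257, 0.0461]
tcp_rot: [[0.006, 1.0, 0.001], [1.0, -0.006, 0.002], [0.002, 0.001, -1.0]]
force: [-0.2, 3.7, 5.2]
opening: 0.685
grasp_force: 30.0
```

>>> jog_arm(delta_pos=[[0,0,0],[0,0,0],[0,0,4],[0,0,8],[0,0,11],[-4,-5,11],[-8,-10,11],[-12,-15,11],[-13.9,-18.4,11],[-13.9,-18.4,11],[-13.9,-18.4,11],[-13.9,-18.4,11]], turn=[0,0,0,0,0,8,16,24,34,34,34,34], grip=[0.17,0.17,0.17,0.05,0.05,0.05,0.05,0.05,0.05,0.05,0.05,0.05])

```text
time_s: 11.28
position: [0.4341, -0.2096, 0.1545]
tcp_rot: [[-0.556, 0.831, 0.0], [0.831, 0.556, 0.0], [0.0, 0.0, -1.0]]
force: [0.1, -0.3, -0.1]
opening: 0.949
grasp_force: 0.0
```

Run:
```python
from h import *
c=capture("side"); st=read_state(); print(st['position'],st['force'],st['tcp_rot'][:,1])
```

```text
[ 0.43414221 -0.20952652  0.15447637] [ 0.55737796 -1.41741286 -0.44028626] [8.30780195e-01 5.56600631e-01 7.74481237e-05]
```

>>> jog_arm(delta_pos=[[0,-0.1,-5],[0,-0.1,-9],[0,-0.1,-11.8],[0,-0.1,-11.8],[0,-0.1,-11.8],[0,-0.1,-11.8],[0,-0.1,-11.8],[0,-0.1,-11.8],[0,-0.1,-6],[0,-0.1,-1],[0,-0.1,-0.5]], turn=[0,0,0,0,0,0,0,0,0,0,0], grip=[0.05,0.05,0.05,0.6,0.6,0.6,0.6,0.6,0.6,0.6,0.6])

```text
time_s: 12.7
position: [0.4351, -0.213, 0.1526]
tcp_rot: [[-0.556, 0.831, 0.005], [0.831, 0.556, -0.005], [-0.007, 0.002, -1.0]]
force: [-0.9, -0.1, -2.3]
opening: 0.687
grasp_force: 30.0
```

>>> jog_arm(delta_pos=[[4,6,0],[8,12,0],[12,18,0],[13.8,22.8,0],[13.8,22.8,0],[13.8,22.8,0],[13.8,22.8,0],[13.8,22.8,-5],[13.8,22.8,-8],[13.8,22.8,-8]], turn=[-8,-16,-26,-34,-34,-34,-34,-34,-34,-34], grip=[0.6,0.6,0.6,0.6,0.6,0.6,0.6,0.6,0.6,0.6])

```text
time_s: 13.95
position: [0.5688, 0.015, 0.0673]
tcp_rot: [[0.007, 1.0, -0.007], [1.0, -0.007, 0.001], [0.001, -0.007, -1.0]]
force: [-0.9, -0.1, -1.8]
opening: 0.692
grasp_force: 30.0
```

Run:
```python
from h import *
s=capture("side"); st=read_state(); print(st['position'],st['force'],st['tcp_rot'][:,1])
cv2.imwrite("pics/s5.png",cv2.resize(s["color"][150:310,235:395],None,fx=3.6,fy=3.6,interpolation=cv2.INTER_CUBIC))
```

```text
[0.57048024 0.01497411 0.06894569] [ 1.15557098 -0.88121652 -1.72810088] [ 0.99997488 -0.00652599 -0.00276737]
```

View pics/s5.png

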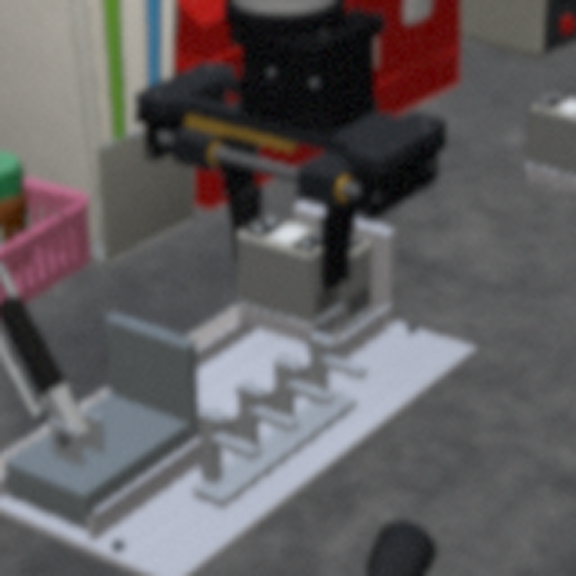

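The second module hangs in the channel just on the +y side of the first. I'll lower it and press it home.

>>> jog_arm(delta_pos=[[0.1,0,-1.5],[0.1,0,-2.4],[0.1,0,-2.5],[0.1,-0.4,-2.5],[0.1,-0.8,-2.5],[0.1,-0.8,-2.5]], turn=[0,0,0,0,0,0], grip=[0.6,0.6,0.6,0.6,0.6,0.6])

```text
time_s: 14.75
position: [0.5734, 0.0088, 0.0455]
tcp_rot: [[0.005, 1.0, 0.002], [1.0, -0.005, 0.001], [0.001, 0.002, -1.0]]
force: [0.1, 4.7, 5.9]
opening: 0.686
grasp_force: 30.0
```

>>> jog_arm(delta_pos=[[0,0,0],[0,0,0],[0,0,4],[0,0,8],[0,0,11],[-0.3,-6,11],[-0.6,-12,11],[-1,-18,11],[-1.6,-24,11],[-1.6,-30,11],[-1.6,-35.1,11],[-1.6,-35.1,11]], turn=[0,0,0,0,0,-2.5,-2.5,-2.5,-2.5,-2.5,-2.5,-2.5], grip=[0.17,0.17,0.17,0.05,0.05,0.05,0.05,0.05,0.05,0.05,0.05,0.05])

```text
time_s: 16.25
position: [0.556, -0.3477, 0.1541]
tcp_rot: [[0.053, 0.999, 0.001], [0.999, -0.053, -0.002], [-0.002, 0.001, -1.0]]
force: [0.8, 0.6, 0.2]
opening: 0.948
grasp_force: 0.0
```

Run:
```python
from h import *
c=capture("side"); c=capture("top"); st=read_state(); print(st['position'],st['force'],st['tcp_rot'][:,1])
for r in mods(c,thr=160,box=(195,310,310,500)): print(*r)
```

```text
[ 0.55564937 -0.34267636  0.15372238] [-0.53801465  1.56032942  0.27251022] [ 0.99876695 -0.04961894 -0.00159439]
[ 0.5611 -0.3449] [ 0.5685 -0.3492] [0.045  0.0803] -2.8
```

>>> jog_arm(delta_pos=[[0,-0.1,-5],[0,-0.1,-9],[0,-0.1,-11.7],[0,-0.1,-11.7],[0,-0.1,-11.7],[0,-0.1,-11.7],[0,-0.1,-11.7],[0,-0.1,-11.7],[0,-0.1,-6],[0,-0.1,-1],[0,-0.1,-0.5]], turn=[0,0,0,0,0,0,0,0,0,0,0], grip=[0.05,0.05,0.05,0.6,0.6,0.6,0.6,0.6,0.6,0.6,0.6])

```text
time_s: 17.73
position: [0.5587, -0.3456, 0.1539]
tcp_rot: [[0.048, 0.999, 0.007], [0.999, -0.048, -0.006], [-0.006, 0.007, -1.0]]
force: [-0.4, -0.5, -2.4]
opening: 0.686
grasp_force: 30.0
```

>>> jog_arm(delta_pos=[[0.3,6,0],[0.6,12,0],[1,18,0],[1.6,24,0],[1.6,30,0],[1.6,36,0],[1.6,39.6,0],[1.6,39.6,0],[1.6,39.6,0],[1.6,39.6,-5],[1.6,39.6,-8],[1.6,39.6,-8]], turn=[2.5,2.5,2.5,2.5,2.5,2.5,2.5,2.5,2.5,2.5,2.5,2.5], grip=[0.6,0.6,0.6,0.6,0.6,0.6,0.6,0.6,0.6,0.6,0.6,0.6])

```text
time_s: 19.23
position: [0.5703, 0.051, 0.0669]
tcp_rot: [[0.007, 1.0, -0.007], [1.0, -0.007, 0.0], [0.0, -0.007, -1.0]]
force: [0.4, -0.7, -1.8]
opening: 0.687
grasp_force: 30.0
```

Run:
```python
from h import *
c=capture("side"); c=capture("top"); st=read_state(); print(st['position'],st['force'],st['tcp_rot'][:,1])
for r in mods(c,thr=160): print(*r)
```

```text
[0.57314422 0.05123353 0.06976913] [ 0.43122405  0.29073131 -2.45389148] [ 9.99980684e-01 -6.20158285e-03  4.14013581e-04]
[ 0.4249 -0.354 ] [ 0.4248 -0.3539] [0.035  0.0601] 14.6
```

>>> jog_arm(delta_pos=[[0,0,-1.5],[0,0,-2.4],[0,0,-2.5],[0,-0.4,-2.5],[0,-0.8,-2.5],[0,-0.8,-2.5]], turn=[0,0,0,0,0,0], grip=[0.6,0.6,0.6,0.6,0.6,0.6])

```text
time_s: 20.08
position: [0.5736, 0.0457, 0.0463]
tcp_rot: [[0.004, 1.0, 0.003], [1.0, -0.004, 0.002], [0.002, 0.003, -1.0]]
force: [-0.3, 4.5, 7.8]
opening: 0.686
grasp_force: 30.0
```

>>> jog_arm(delta_pos=[[0,0,0],[0,0,0],[0,0,5],[0,0,11],[-2,-5,11],[-4,-10,11],[-6,-16,11],[-9,-22,11],[-11,-28,11],[-13,-34,11],[-14.8,-39.8,11],[-14.8,-39.8,11]], turn=[0,0,0,0,5,10,14.8,14.8,14.8,14.8,14.8,14.8], grip=[0.17,0.17,0.17,0.05,0.05,0.05,0.05,0.05,0.05,0.05,0.05,0.05])

```text
time_s: 21.58
position: [0.4235, -0.3587, 0.1546]
tcp_rot: [[-0.245, 0.969, 0.001], [0.969, 0.245, -0.003], [-0.003, 0.001, -1.0]]
force: [-0.1, 0.7, -0.6]
opening: 0.948
grasp_force: 0.0
```

Run:
```python
from h import *
c=capture("side"); c=capture("top"); st=read_state(); print(st['position'],st['force'],st['tcp_rot'][:,1])
cv2.imwrite("pics/t6.png",cv2.resize(c["color"][190:310,240:510],None,fx=2.9,fy=2.9,interpolation=cv2.INTER_CUBIC))
```

```text
[ 0.42380719 -0.35420634  0.15416301] [-0.81451039 -0.03118102  0.17237078] [ 9.68630175e-01  2.48506616e-01 -2.16168260e-04]
```

View pics/t6.png

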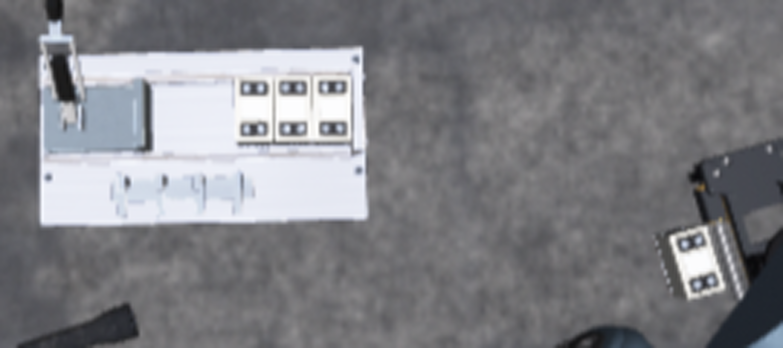

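Three modules stand snug against the end wall, at crop u 235–352. The fourth is unmoved at crop (695,262), with the gripper above it.

>>> jog_arm(delta_pos=[[0,0,-5],[0,0,-9],[0,0,-11.7],[0,0,-11.7],[0,0,-11.7],[0,0,-11.7],[0,0,-11.7],[0,0,-11.7],[0,0,-6],[0,0,-1],[0,0,-0.5]], turn=[0,0,0,0,0,0,0,0,0,0,0], grip=[0.05,0.05,0.05,0.6,0.6,0.6,0.6,0.6,0.6,0.6,0.6])

```text
time_s: 23.05
position: [0.426, -0.3556, 0.153]
tcp_rot: [[-0.251, 0.968, 0.005], [0.968, 0.251, -0.006], [-0.007, 0.003, -1.0]]
force: [0.0, 0.0, -2.9]
opening: 0.685
grasp_force: 30.0
```

>>> jog_arm(delta_pos=[[2,5.5,0],[4,11,0],[6,17,0],[8,23,0],[10.5,29,0],[13,35,0],[14.8,41,0],[14.8,44.2,0],[14.8,44.2,0],[14.8,44.2,0],[14.8,44.2,-5],[14.8,44.2,-8]], turn=[-5,-10,-14.8,-14.8,-14.8,-14.8,-14.8,-14.8,-14.8,-14.8,-14.8,-14.8], grip=[0.6,0.6,0.6,0.6,0.6,0.6,0.6,0.6,0.6,0.6,0.6,0.6])

```text
time_s: 24.55
position: [0.5713, 0.0866, 0.0676]
tcp_rot: [[0.007, 1.0, -0.003], [1.0, -0.007, -0.0], [-0.0, -0.003, -1.0]]
force: [0.0, -0.2, -3.3]
opening: 0.688
grasp_force: 30.0
```

Run:
```python
from h import *
c=capture("side"); st=read_state(); print(st['position'],st['force'],st['tcp_rot'][:,1])
```

```text
[0.56900885 0.08650193 0.06413719] [-0.85083142 -0.71285259 -4.78850239] [ 0.99993234 -0.00719973 -0.00913644]
```

>>> jog_arm(delta_pos=[[0,0,-0.5],[0,0,-1.5],[0,0,-2.4],[0,0,-2.5],[0,-0.4,-2.5],[0,-0.8,-2.5],[0,-0.8,-2.5]], turn=[0,0,0,0,0,0,0], grip=[0.6,0.6,0.6,0.6,0.6,0.6,0.6])

```text
time_s: 25.48
position: [0.5742, 0.0823, 0.0464]
tcp_rot: [[0.006, 1.0, 0.004], [1.0, -0.006, 0.003], [0.003, 0.004, -1.0]]
force: [-0.6, 7.7, 6.4]
opening: 0.688
grasp_force: 30.0
```

>>> jog_arm(delta_pos=[[0,0,0],[0,0,0],[0,0,4],[0,0,8],[-0.1,5,8],[-0.1,7,8],[-0.1,7,8],[-0.1,7,4],[-0.1,7,2],[-0.1,7,2],[-0.1,7,2]], turn=[0,0,0,0,0,0,0,0,0,0,0], grip=[0.17,0.17,0.17,0.05,0.05,0.05,0.05,0.05,0.05,0.05,0.05])

```text
time_s: 26.85
position: [0.5721, 0.1496, 0.0648]
tcp_rot: [[0.005, 1.0, 0.0], [1.0, -0.005, -0.0], [-0.0, 0.0, -1.0]]
force: [0.6, 0.6, 0.4]
opening: 0.948
grasp_force: 0.0
```

Run:
```python
from h import *
c=capture("side"); st=read_state(); print(st['position'],st['force'],st['tcp_rot'][:,1])
cv2.imwrite("pics/s7.png",cv2.resize(c["color"][150:310,215:375],None,fx=3.6,fy=3.6,interpolation=cv2.INTER_CUBIC))
```

```text
[0.57238928 0.14979369 0.0652414 ] [ 0.19347807 -0.12627751  0.22949549] [ 0.99998606 -0.00507941  0.00144419]
```

View pics/s7.png

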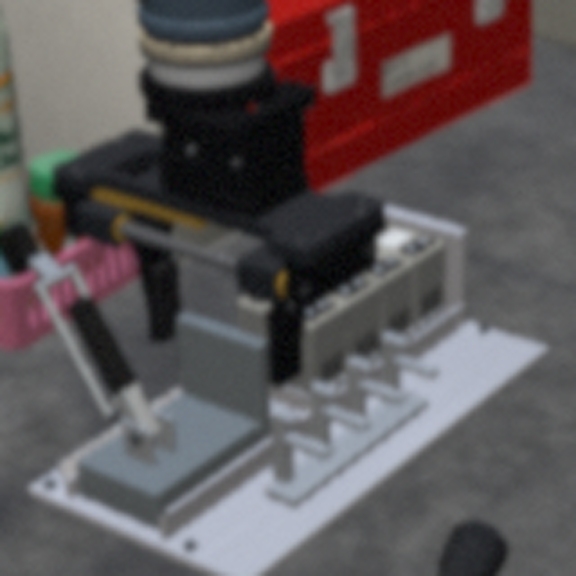

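All four modules are packed and the gripper straddles the plate, so I'll pinch and push.

>>> jog_arm(delta_pos=[[0,0,0],[0,0,0],[0,0,0],[0,-1,0],[0,-2,0],[0,-3,0],[0,-4,0],[0,-4.4,0],[0,-4.7,0],[0,-5,0],[0,-5.2,0],[0,-5.2,0]], turn=[0,0,0,0,0,0,0,0,0,0,0,0], grip=[0.6,0.6,0.6,0.6,0.6,0.6,0.6,0.6,0.6,0.6,0.6,0.6])

```text
time_s: 28.4
position: [0.5718, 0.1043, 0.0651]
tcp_rot: [[0.006, 1.0, 0.002], [1.0, -0.006, 0.009], [0.009, 0.002, -1.0]]
force: [1.1, 20.1, 1.8]
opening: 0.735
grasp_force: 30.0
```

The stop reads 20 N at y=0.104, which is where the snug row should put it. I'll release, rise and find the tab.

>>> jog_arm(delta_pos=[[0,0.5,0],[0,0.5,0],[0,0.5,0],[0,0.5,5],[0,0.5,10],[0,-4,16],[0,-10,20],[0,-16,20],[0,-20,20],[0,-20,20],[0,-20,20],[0,-20,20]], turn=[0,0,0,0,0,10,20,30,40,50,60,70], grip=[0.6,0.1,0.1,0.1,0.1,0.3,0.5,0.65,0.65,0.65,0.65,0.65])

```text
time_s: 29.9
position: [0.571, -0.1026, 0.2642]
tcp_rot: [[-0.939, 0.343, -0.001], [0.343, 0.939, 0.0], [0.001, -0.0, -1.0]]
force: [0.4, 0.1, -0.6]
opening: 0.354
grasp_force: 0.0
```

```bash
cat > k.py <<'E'
import numpy as np
H=np.array([.572,.049])
def pose(L,e):
    pin=20*np.array([np.cos(L-.42),np.sin(L-.42)]); d=np.array([-np.cos(e),np.sin(e)]); n=np.array([np.sin(e),np.cos(e)])
    return H+pin/1e3, H+(pin+83*d)/1e3, H+(pin+107*d+18*n)/1e3
E
python3 - <<'E'
from h import *; from k import *
c=capture("top"); s=capture("side"); st=read_state(); print(st['position'],st['opening'],st['tcp_rot'][:,1])
for L in(.9,1.,1.1):
    p,b,t=pose(L,np.pi-L); print(L,t,proj(c,[t[0],.1713,t[1]]),proj(s,[t[0],.1713,t[1]]))
a=c["color"][180:250,240:330]; b=s["color"][165:300,215:350]
cat=np.hstack([cv2.resize(a,None,fx=4,fy=4,interpolation=2),cv2.resize(b,(405,280*405//405),interpolation=2)[:280]]) if 0 else None
cv2.imwrite("pics/t8.png",cv2.resize(a,None,fx=5,fy=5,interpolation=2)); cv2.imwrite("pics/s8.png",cv2.resize(b,None,fx=4.4,fy=4.4,interpolation=2))
for q,(x0,x1,y0,y1) in((c,(270,320,180,225)),(s,(215,300,165,260))):
    m=(q["color"][y0:y1,x0:x1].max(axis=2)<45).astype(np.uint8); n,l,stt,ce=cv2.connectedComponentsWithStats(m)
    print([(stt[i,4],(ce[i]+[x0,y0]).round(1).tolist(),stt[i,:4].tolist()) for i in range(1,n) if stt[i,4]>8])
E
```

```text
[ 0.57111088 -0.1022689   0.26421112] 0.35595277246290963 [ 3.47627598e-01  9.37632684e-01 -5.31573871e-05]
0.9 [0.67035205 0.13086258] [276.84342244 188.38287952] [234.24147338 213.59026267]
1.0 [0.66168808 0.14027243] [276.39373555 191.07409023] [236.76015862 210.59027205]
1.1 [0.65212797 0.14877032] [275.98847903 194.22571393] [239.66905125 208.03264197]
[(np.int32(45), [276.1, 190.6], [4, 6, 5, 10]), (np.int32(69), [278.6, 216.4], [6, 29, 7, 15])]
[(np.int32(89), [235.1, 210.0], [15, 40, 11, 12]), (np.int32(158), [258.1, 236.5], [36, 60, 16, 24])]
```

View pics/s8.png

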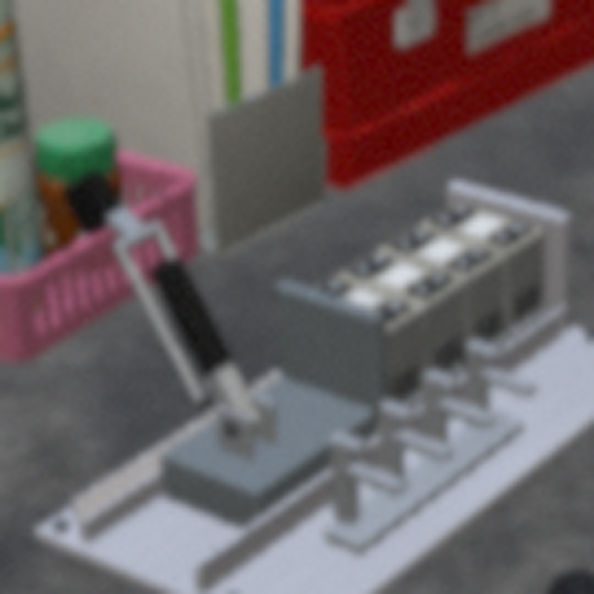

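View pics/t8.png

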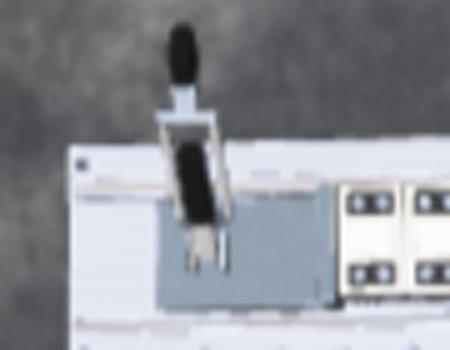

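The side crop shows all four modules snug between the wall and the stop. The tab is at (90,203) in the side crop and (182,55) in the top crop, which fits lever ≈1.0 and a tab at about (0.662, 0.172, 0.140). Next I compute the loop path.

Run:
```python
from h import *; from k import *
from scipy.optimize import fsolve
c=capture("top"); s=capture("side")
print(tri(c,(276.1,190.6),s,(235.1,210.0)))
_,_,t0=pose(1.0,np.pi-1); print("t0",t0)
seq=[(1+.85*(2.1416-e)/1.8,e) for e in np.linspace(2.1416,.34,13)]
for x,z in((-79,16),(-79,10),(-79,5),(-79,2),(-77,1),(-74,0)):
    seq.append(tuple(fsolve(lambda q:(pose(*q)[1]-H)*1e3-[x,z],seq[-1])))
for L,e in seq:
    p,b,t=pose(L,e); print("L%.2f e%.2f loop%.2f"%(L,e,np.pi-L-e),"bar",((b-H)*1e3).round(1),"tabd cm",((t-t0)*100).round(2))
```

```text
(array([0.66357087, 0.17262087, 0.1414906 ]), np.float64(0.0022360576521619226))
t0 [0.66168808 0.14027243]
L1.00 e2.14 loop-0.00 bar [61.6 80.8] tabd cm [ 0. -0.]
L1.07 e1.99 loop0.08 bar [49.8 87.9] tabd cm [-1.37  1.12]
L1.14 e1.84 loop0.16 bar [37.2 93.2] tabd cm [-2.87  2.02]
L1.21 e1.69 loop0.24 bar [24.  96.6] tabd cm [-4.49  2.7 ]
L1.28 e1.54 loop0.32 bar [10.5 98.2] tabd cm [-6.19  3.14]
L1.35 e1.39 loop0.40 bar [-3.  97.7] tabd cm [-7.92  3.33]
L1.43 e1.24 loop0.48 bar [-16.2  95.4] tabd cm [-9.66  3.27]
L1.50 e1.09 loop0.55 bar [-28.8  91.2] tabd cm [-11.37   2.95]
L1.57 e0.94 loop0.63 bar [-40.7  85.3] tabd cm [-13.    2.4]
L1.64 e0.79 loop0.71 bar [-51.5  77.8] tabd cm [-14.53   1.62]
L1.71 e0.64 loop0.79 bar [-61.   68.8] tabd cm [-15.92   0.63]
L1.78 e0.49 loop0.87 bar [-69.   58.6] tabd cm [-17.14  -0.55]
L1.85 e0.34 loop0.95 bar [-75.5  47.5] tabd cm [-18.18  -1.88]
L1.79 e-0.04 loop1.39 bar [-79.  16.] tabd cm [-19.34  -5.83]
L1.82 e-0.12 loop1.44 bar [-79.  10.] tabd cm [-19.46  -6.62]
L1.86 e-0.18 loop1.46 bar [-79.   5.] tabd cm [-19.55  -7.28]
L1.89 e-0.22 loop1.47 bar [-79.   2.] tabd cm [-19.6   -7.69]
L1.80 e-0.23 loop1.57 bar [-77.   1.] tabd cm [-19.41  -7.81]
L1.64 e-0.23 loop1.73 bar [-74.  -0.] tabd cm [-19.11  -7.92]
```

>>> jog_arm(delta_pos=[[4,8,0],[6,14,0],[9.1,20,0],[9.1,27.5,0],[9.1,27.5,0],[9.1,27.5,0],[9.1,27.5,0],[9.1,27.5,0],[9.1,27.5,0]], turn=[10,20.3,20.3,20.3,20.3,20.3,20.3,20.3,20.3], grip=[0.65,0.65,0.65,0.65,0.65,0.65,0.65,0.65,0.65])

```text
time_s: 31.22
position: [0.6627, 0.172, 0.2647]
tcp_rot: [[-1.0, 0.002, -0.0], [0.002, 1.0, -0.0], [0.0, -0.0, -1.0]]
force: [0.8, -0.3, 0.7]
opening: 0.353
grasp_force: 0.0
```

>>> jog_arm(delta_pos=[[0,0,-5],[0,0,-9],[0,0,-12],[0,0,-14],[0,0,-14],[0,0,-14],[0,0,-14],[0,0,-14],[0,0,-14]], turn=[0,0,0,0,0,0,0,0,0], grip=[0.65,0.65,0.65,0.65,0.65,0.95,0.95,0.95,0.95])

```text
time_s: 32.35
position: [0.6636, 0.1735, 0.1258]
tcp_rot: [[-1.0, -0.001, 0.003], [-0.001, 1.0, 0.0], [-0.003, 0.0, -1.0]]
force: [1.8, 1.0, 2.6]
opening: 0.134
grasp_force: 30.0
```

The tab is held at 11.7 mm. Next I swing the loop over.

>>> jog_arm(delta_pos=[[-0.7,0,0.6],[-1.4,0,1.1],[-2.1,0,1.6],[-2.9,0,2.0],[-3.7,0,2.4],[-4.5,0,2.7],[-6.2,0,3.1],[-7.9,0,3.3],[-9.7,0,3.3],[-11.4,0,3.0],[-13,0,2.4],[-13,0,2.4]], turn=[0,0,0,0,0,0,0,0,0,0,0,0], grip=[0.95,0.95,0.95,0.95,0.95,0.95,0.95,0.95,0.95,0.95,0.95,0.95])

```text
time_s: 33.85
position: [0.5286, 0.1733, 0.1478]
tcp_rot: [[-1.0, -0.001, -0.008], [-0.001, 1.0, -0.001], [0.008, -0.001, -1.0]]
force: [0.1, 0.5, 1.3]
opening: 0.134
grasp_force: 30.0
```

>>> jog_arm(delta_pos=[[-1.5,0,-0.8],[-2.9,0,-1.8],[-4.1,0,-3],[-5.2,0,-4.3],[-5.7,0,-5.6],[-6.1,0,-7],[-6.3,0,-8.2],[-6.3,0,-8.2],[-6.3,0,-8.2]], turn=[0,0,0,0,0,0,0,0,0], grip=[0.95,0.95,0.95,0.95,0.95,0.95,0.95,0.95,0.95])

```text
time_s: 34.98
position: [0.4687, 0.1733, 0.0662]
tcp_rot: [[-1.0, -0.001, -0.003], [-0.001, 1.0, -0.0], [0.003, -0.0, -1.0]]
force: [1.3, -0.1, -2.2]
opening: 0.135
grasp_force: 30.0
```

Run:
```python
from h import *; from k import *
s=capture("side"); st=read_state(); print(st['position'],st['force'])
print("seat px",((proj(s,[.505,.172,.049])-[255,190])*5).round())
cv2.imwrite("pics/s9.png",cv2.resize(s["color"][190:300,225:375],None,fx=5,fy=5,interpolation=2))
```

```text
[0.46880708 0.17329949 0.06627522] [ 0.20113772 -0.27340939 -2.32105482]
seat px [205. 397.]
```

View pics/s9.png

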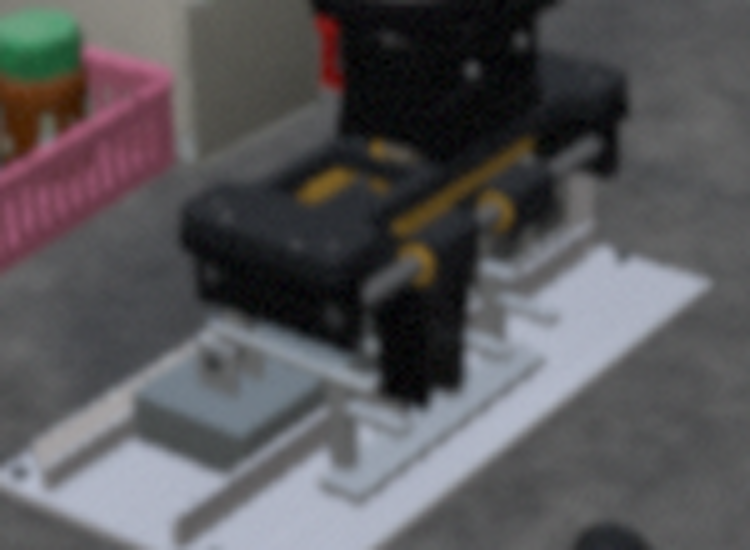

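The loop's rods run level from the latch at crop (220,330) to about (390,385), with the bar just on the robot side of hook 4's lip at (355,397). I'll lower it behind the lip.

>>> jog_arm(delta_pos=[[-0.1,0,-0.4],[-0.1,0,-0.8],[-0.2,0,-1.2],[-0.2,0,-1.5],[-0.25,0,-1.8],[-0.25,0,-1.9],[-0.25,0,-1.9]], turn=[0,0,0,0,0,0,0], grip=[0.95,0.95,0.95,0.95,0.95,0.95,0.95])

```text
time_s: 35.9
position: [0.4678, 0.1735, 0.0476]
tcp_rot: [[-1.0, -0.001, 0.001], [-0.001, 1.0, 0.0], [-0.001, 0.0, -1.0]]
force: [4.0, -0.1, 3.7]
opening: 0.136
grasp_force: 30.0
```

>>> jog_arm(delta_pos=[[0.3,0,0],[0.6,0,0],[0.9,0,0],[1.1,0,0],[1.1,0,0]], turn=[0,0,0,0,0], grip=[0.95,0.95,0.95,0.95,0.95])

```text
time_s: 36.52
position: [0.477, 0.1733, 0.0469]
tcp_rot: [[-1.0, -0.001, -0.003], [-0.001, 1.0, -0.0], [0.003, -0.0, -1.0]]
force: [-1.1, 1.1, -1.4]
opening: 0.136
grasp_force: 30.0
```

>>> jog_arm(delta_pos=[[0.1,0,0.4],[0.1,0,0.8],[0.1,0,0.8]], turn=[0,0,0], grip=[0.95,0.95,0.95])

```text
time_s: 36.9
position: [0.4775, 0.1733, 0.0555]
tcp_rot: [[-1.0, -0.001, -0.003], [-0.001, 1.0, -0.0], [0.003, -0.0, -1.0]]
force: [-3.9, -0.2, -2.2]
opening: 0.136
grasp_force: 30.0
```

>>> jog_arm(delta_pos=[[-0.5,0,-0.2],[-0.8,0,-0.8],[-0.8,0,-1.0],[-0.4,0,-1.0],[0,0,-1.0],[0.3,0,-1.0],[0.5,0,-0.9],[0.5,0,-0.9]], turn=[0,0,0,0,0,0,0,0], grip=[0.95,0.95,0.95,0.95,0.95,0.95,0.95,0.95])

```text
time_s: 37.9
position: [0.4811, 0.1733, 0.0456]
tcp_rot: [[-1.0, -0.001, -0.007], [-0.001, 1.0, -0.001], [0.007, -0.001, -1.0]]
force: [-3.7, 0.1, -2.4]
opening: 0.135
grasp_force: 30.0
```

>>> jog_arm(delta_pos=[[0,0,0.4],[0,0,0.8],[0,0,1.0],[0,0,1.0]], turn=[0,0,0,0], grip=[0.95,0.95,0.95,0.95])

```text
time_s: 38.4
position: [0.4821, 0.1732, 0.0544]
tcp_rot: [[-1.0, -0.001, -0.005], [-0.001, 1.0, -0.001], [0.005, -0.001, -1.0]]
force: [-1.9, 1.4, -25.0]
opening: 0.133
grasp_force: 30.0
```

The lift is blocked at 25 N, so the bar is under the lip. I'll lower, release and retreat.

>>> jog_arm(delta_pos=[[0.1,0,-0.6],[0.1,0,-0.9],[0.1,0,-0.9],[0.1,0,-0.9],[0.1,0,-0.9],[0.1,0,3],[0.1,0,8],[-1,0,14],[-1,0,18],[-1,0,18]], turn=[0,0,0,0,0,0,0,0,0,0], grip=[0.95,0.95,0.7,0.7,0.7,0.7,0.7,0.7,0.7,0.7])

```text
time_s: 39.65
position: [0.4771, 0.1738, 0.2405]
tcp_rot: [[-1.0, -0.001, 0.01], [-0.001, 1.0, 0.001], [-0.01, 0.001, -1.0]]
force: [1.1, 0.3, 0.2]
opening: 0.302
grasp_force: 0.0
```

Run:
```python
from h import *; from k import *
c=capture("top"); s=capture("side"); st=read_state(); print(st['position'],st['force'],st['opening'])
for L in(1.,1.1,1.2,1.4):
    t=H+.056*np.array([np.cos(L),np.sin(L)]); print(L,proj(s,[t[0],.172,t[1]]).round(1),proj(c,[t[0],.172,t[1]]).round(1))
t=(.484,.172,.064); print("tab",proj(s,t).round(1))
for q,(x0,x1,y0,y1) in((c,(262,300,180,290)),(s,(215,330,165,300))):
    m=(q["color"][y0:y1,x0:x1].max(axis=2)<45).astype(np.uint8); n,l,stt,ce=cv2.connectedComponentsWithStats(m)
    print([(stt[i,4],(ce[i]+[x0,y0]).round(1).tolist(),stt[i,:4].tolist()) for i in range(1,n) if stt[i,4]>8])
cv2.imwrite("pics/s10.png",cv2.resize(s["color"][190:300,225:375],None,fx=5,fy=5,interpolation=2))
```

```text
[0.47420164 0.17337166 0.23672779] [-0.26477807  0.68725005 -0.48040133] 0.30159455486521647
1.0 [258.9 236.4] [278.6 216.4]
1.1 [260.5 235.9] [278.5 218.1]
1.2 [262.3 235.6] [278.4 220. ]
1.4 [266.1 235.7] [278.3 224. ]
tab [303.9 266.1]
[(np.int32(53), [278.6, 220.7], [14, 35, 7, 12]), (np.int32(320), [281.8, 264.1], [14, 58, 12, 52])]
[(np.int32(518), [301.8, 175.2], [64, 0, 37, 26]), (np.int32(177), [261.7, 235.4], [40, 58, 14, 26]), (np.int32(107), [305.8, 267.5], [86, 96, 11, 14])]
```

View pics/s10.png

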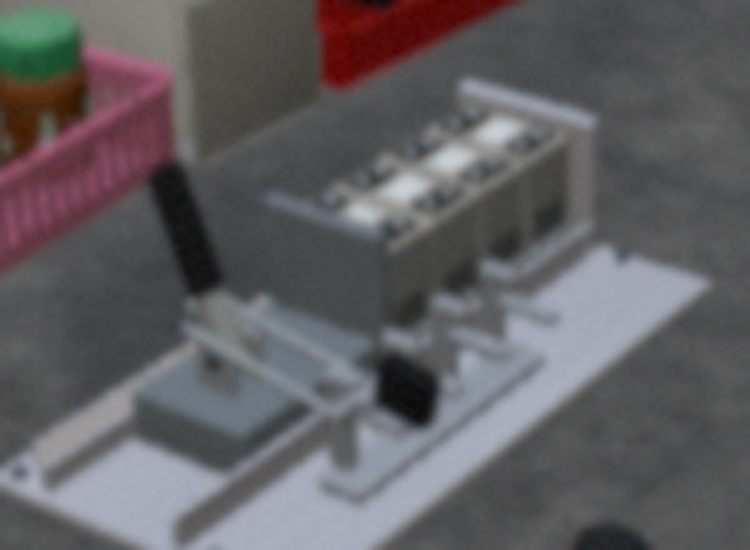

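The bar is hooked behind keeper 4 and the loop is taut. The lever stands at about 1.17 rad and the row is snug. Next I throw the lever with closed fingers.

>>> jog_arm(delta_pos=[[4,0,0],[9.7,0,0],[9.7,0,0],[9.7,0,0],[9.7,0,-5],[9.7,0,-10],[9.7,0,-12.5],[9.7,0,-12.5],[9.7,0,-12.5]], turn=[0,0,0,0,0,0,0,0,0], grip=[1,1,1,1,1,1,1,1,1])

```text
time_s: 40.88
position: [0.571, 0.1736, 0.1124]
tcp_rot: [[-1.0, -0.001, 0.001], [-0.001, 1.0, 0.0], [-0.001, 0.0, -1.0]]
force: [-0.7, 0.0, 0.5]
opening: 0.004
grasp_force: 0.0
```

>>> jog_arm(delta_pos=[[1.2,0,0],[1.7,0,-0.2],[2.3,0,-0.5],[2.9,0,-0.9],[3.4,0,-1.3],[3.9,0,-1.8],[4.3,0,-2.3],[4.7,0,-2.9],[5.1,0,-3.5],[5.4,0,-4.2],[5.6,0,-4.9],[5.7,0,-5.5]], turn=[0,0,0,0,0,0,0,0,0,0,0,0], grip=[1,1,1,1,1,1,1,1,1,1,1,1])

```text
time_s: 42.38
position: [0.6276, 0.1733, 0.0556]
tcp_rot: [[-1.0, -0.001, -0.002], [-0.001, 1.0, -0.0], [0.002, -0.0, -1.0]]
force: [-1.0, 1.2, 8.9]
opening: 0.007
grasp_force: 5.3
```

>>> jog_arm(delta_pos=[[0,0,-0.3],[0,0,-0.6],[0,0,-0.6],[0,0,-0.6]], turn=[0,0,0,0], grip=[1,1,1,1])

```text
time_s: 42.88
position: [0.6277, 0.1733, 0.055]
tcp_rot: [[-1.0, -0.001, -0.0], [-0.001, 1.0, -0.001], [0.0, -0.001, -1.0]]
force: [-6.8, -1.4, 23.9]
opening: 0.009
grasp_force: 12.0
```

The lever is on its stop: the fingertip is at z=0.055, which is flat, with 24 N of reaction. I'll retreat and check.

>>> jog_arm(delta_pos=[[0,0,1],[0,0,5],[0,0,10],[0,0,15],[0,-6,18],[0,-12,18],[0,-18,18],[0,-24,18],[0,-30,18],[0,-30,18],[0,-30,18],[0,-30,18]], turn=[0,0,0,0,0,0,0,0,0,0,0,0], grip=[1,1,1,1,1,1,1,1,1,1,1,1])

```text
time_s: 44.38
position: [0.6279, -0.1249, 0.2303]
tcp_rot: [[-1.0, -0.003, -0.001], [-0.003, 1.0, 0.001], [0.001, 0.001, -1.0]]
force: [-0.2, 0.3, 0.9]
opening: 0.004
grasp_force: 0.0
```

Run:
```python
from h import *; from k import *
c=capture("top"); s=capture("side"); st=read_state(); print(st['position'],st['force'])
for L in(0,.2,.4,1.):
    t=H+.056*np.array([np.cos(L),np.sin(L)]); print(L,proj(s,[t[0],.172,t[1]]).round(1),proj(c,[t[0],.172,t[1]]).round(1))
print("tab",proj(s,(.479,.172,.065)).round(1))
for q,(x0,x1,y0,y1) in((c,(262,300,180,290)),(s,(215,330,165,300))):
    m=(q["color"][y0:y1,x0:x1].max(axis=2)<45).astype(np.uint8); n,l,stt,ce=cv2.connectedComponentsWithStats(m)
    print([(stt[i,4],(ce[i]+[x0,y0]).round(1).tolist(),stt[i,:4].tolist()) for i in range(1,n) if stt[i,4]>8])
m=(c["color"].min(axis=2)>200)[234,300:370]; print(c["color"].min(axis=2)[226,312:366])
# wall/stop faces, module joints from the top view at z .072
print([ (round(float(y),3),proj(c,[.572,y,.072]).round(1).tolist()) for y in -.0437+.036*np.arange(5)])
```

```text
[ 0.62808329 -0.12489014  0.23049606] [-0.43031054  0.16107363 -0.86955909]
0 [251.6 252.3] [280.7 209.2]
0.2 [251.6 248. ] [280.2 209. ]
0.4 [252.3 244.2] [279.7 209.7]
1.0 [258.9 236.4] [278.6 216.4]
tab [305.8 266.5]
[(np.int32(78), [280.8, 208.1], [17, 20, 5, 19]), (np.int32(33), [280.6, 262.7], [17, 79, 4, 9])]
[(np.int32(106), [249.4, 252.1], [25, 83, 19, 10]), (np.int32(102), [303.4, 263.9], [83, 93, 12, 12])]
[251 251 251 251 251 251 243 242 232 244 245 249 251 251 251 251 251 251
 251 250 245 241 167 244 246 251 251 251 251 251 251 251 251 242 241 232
 244 243 244 251 251 251 251 251 251 251 250 244 240 149 223 229 226 141]
[(-0.044, [360.7, 227.0]), (-0.008, [347.2, 227.3]), (0.028, [333.7, 227.6]), (0.064, [320.2, 227.9]), (0.1, [306.7, 228.2])]
```

The lever sits at 0 rad, the tab is hooked and tight, and the module joints fall at the expected 36 mm pitch.

```bash
python3 -c "
from rig import *
print(hand_in())"
```

```text
the job is handed in; nothing more can be done
None
```

The job is handed in; no verdict came back. All four modules stand snug between the end wall and the stop, the loop's bar is behind keeper 4's lip, the lever lies flat, and I did not touch the tape measure, tape roll or torch.

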